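Pull the hitch clip and ease the lathe's locking plunger into its notched wheel

ROBOT

A 7-joint arm with a two-finger parallel gripper is mounted at the origin on the work surface. World frame = base frame: x ahead of the robot, y to its left, z up, the work surface at z = 0. Lengths are in m, angles in rad, forces in N, time in s.
With the tool pointing down it reaches from about 0.425 to 0.875 m from the base axis. Payload 4.7 kg.
Tool frame: the origin (TCP) lies at the very end of the fingers, on their centre line; the grasp point (between the pads) lies 19 mm behind it; z points along the fingers, y is the line along which they close (so a half turn about z gives the same grasp; the last joint's range is limited). The gripper opens to 87 mm and grips with 3 to 60 N. Pads are 19 mm wide; open, the fingers measure 117 mm over their backs; the gripper's body (75 mm by 190 mm) begins 51 mm behind the grasp point.
Start: joints at [-1.135, 0.321, -0.07, 1.45, 0.023, 1.371, -0.057], TCP at [0.266, 0.593, 0.223] pointing down, gripper open.
Joint ranges: [-2.86, 2.86], [-0.3, 2.09], [-1.38, 1.24], [0.06, 2.45], [-1.56, 4.7], [0.09, 2.05], [-2.69, 2.69]. Speed limits (rad/s): [2.57, 2.57, 3.14, 3.14, 3.14, 3.14, 3.14].

INTERFACE

Orientations are given as a rotation vector (axis times angle).
In Python, from bench import ctrl, vision gives the robot as it stands.
- The arm moves only by the tool jog_arm, never from a script. Its argument "increments" is a list of rows, each an object of numbers: "tx", "ty", "tz": the shift along the tool's x, y, z in mm; "wx", "wy", "wz": the turn, a rotation vector about the tool's x, y, z in rad; "gripper": the opening, from 0 (shut) to 1 (fully open). In form: [{"tx": .., "ty": .., "tz": .., "wx": .., "wy": .., "wz": .., "gripper": ..}, ...]. A call has exactly 5 rows; each row is the pose to reach, as a shift and turn from the pose commanded when the call began, along the tool's axes at that moment; what a row does not reach only later rows make up. A row lasts 1/12 s, in which the tool goes at most 41.7 mm and 7.16 degrees, less where a joint would pass 70% of its speed; a pose out of reach is approached as far as the arm can. A call with a gripper value outside its range is refused whole. The fingers move at their own pace and stop on an object; "grip_force" is the grip in N (left out, the last holds). Time passes only in rows, so rows that repeat a pose let the fingers close, or fill a call up. It gives the time, the measured TCP pose, the force, the opening and the grip force at its end, in the units of the state.
- ctrl.get_state(): the state, without advancing time (a new reading comes with each control period).
- vision.get_image(name): name is "scene" or "top"; returns a dict with "color" (480x640x3 uint8, blue, green, red), "fx", "fy", "cx", "cy" (pixels), "k1" (the pictures are not rectified: a ray, as slopes to the right and down, at radius r is drawn at 1 + k1 r^2 times it, then the intrinsics apply), "extrinsics" (4x4, takes a point from world to camera coordinates). Camera axes: x right, y down, z forward; pixel columns grow to the right and rows downward; lengths in m; the calibration is good to about 2 mm. A picture is of the moment at which its call begins. There is no depth.
- ctrl.close_job(): hands the job in; it is judged then, once.
Trained networks look in the newest picture that a camera, given by its name, has taken for a name from the list of things; names that differ only in an ending like _2 or _b are one class to them, and where a whole thing is asked for, a point or a joint stands for the part that bears it (a point fixed in the world has none). Each returns a list of dicts, best first, with "conf" (0 to 1); they miss things now and then, are a little off and sometimes report something else, mostly with a low value. They report only what shows in the picture. A call takes as long as a camera call. They do not tell look-alikes from the thing itself.
- vision.spot_in(camera, thing): "bbox" ([left, top, right, bottom] in pixels, round what is visible of it).
The state is a dict: "time": time; "joint_positions": joint angles; "qd": joint speeds; "joint_torque": joint torques, N m; "position": TCP position; "tool_rot": TCP orientation; "ft_force": force on the tool from outside, world axes, zero at the start; "torque": the same for the moment, N m; "grip_width": opening from 0.0 (shut) to 1.0 (fully open); "grip_force": force on a finger pad.
Only numpy, scipy, OpenCV 4.12 (cv2) and the standard library are available. Lean on these libraries where they do the work, as an engineer would, in place of code of your own. Each camera call takes 0.05 s, during which the arm holds its last target. There are 200 camera calls.

TASK

Lock the spindle of the little stone lathe: pull the red-gripped hitch clip sideways out of the brass plunger and lay it inside the blue tray. Then turn the red handwheel until a notch of the notched wheel is under the plunger and ease the black knob down, rocking the wheel if it butts, until the plunger is fully home; let go. Leave the bottle, can, chisel and carton where they are.

Things in the scene. Friction and masses are not known exactly. Their poses are not given: they have to be found in the camera images.
- head: Green cast headstock of a small lathe, fixed, base 200 x 190 mm. Origin on the bench, straight below the plunger's axis. z is up; x points the way the clip's legs point, so the clip is pulled towards -x (roughly to the robot); y runs along the level spindle (100 mm above the bench) to the handwheel. A marble blank 80 mm across on the spindle reaches to y = -138 mm.
- bracket_end (a point): Front end, on top, of the green bracket arm through which the plunger passes and on which the clip rests: 22 mm in front (-x) of the plunger's axis, 182 mm above the bench. The arm is 44 mm wide and runs back to a column at 68 to 98 mm behind the plunger's axis. Axes as the head's.
- clip_loop (a point): Centre of the level loop of the loose steel hitch clip (8 mm wire, 142 mm long, about 110 g). Red grips on the loop's two sides, 38 mm long (x), 12 mm high, 40 mm over their outsides (y): pinch these from above. x points to the leg tips. At the start 186 mm above the bench, free space below, 75 mm in front of the plunger's axis and 8 mm to its +y side.
- clip_tip (a point): Point on the clip's straight leg, 105 mm along x and -8 mm along y from clip_loop, 6 mm short of its end. This leg goes through the plunger's cross hole. It takes about 3 to 12 N of straight pull along the clip's own -x, and the tip is clear of the plunger after about 55 mm.
- clip_leg (a joint): Bending (rad) of the clip's second, wavy leg, which is sprung at the loop, near y = +8 mm of the clip, and hugs the side of the plunger. It gives way by itself as the clip is pulled.
- pin_hole (a point): Point on the axis of the upright brass plunger (24 mm in diameter), at the clip's wire in its cross hole; it goes down with the plunger. A black knob 38 mm in diameter tops the plunger; its top is 50 mm above this point.
- plunger (a joint): Drop of the plunger in m: 0 at the start, held up by the clip; about 0.004 to 0.006 when its nose butts on a land of the notched wheel; 0.016 fully home in a notch, at its stop. It is stiff (about 6 N): it stays where it is left and has to be pressed down by its knob, 5 to 12 N.
- wheel_hub (a point): Hub centre of the red handwheel, 125 mm along the head's y from the plunger, 100 mm above the bench. The wheel stands upright, axis along the head's y, four spokes. Its rim is a round bar 14 mm thick on a circle of 70 mm radius; its top, 70 mm straight above the hub, can be pinched from above, fingers closing along the head's y. It stays where it is let go.
- spindle (a joint): Angle (rad) of handwheel, spindle and notched wheel (100 mm in diameter, 8 V notches, under the plunger); grows as the wheel's top goes to the head's +x (away from the robot). A notch is under the plunger at every multiple of 0.785 (45 degrees), 0 included. Within about 0.1 rad of these the pressed nose centres a free wheel by itself; else it butts. Turns from -3 to 3; starts between two notches.
- tray: Open blue tray, fixed, 230 mm along its x, 150 mm along its y, walls 35 mm high and 4 mm thick, floor 4 to 5 mm. Origin at the centre of its underside. It stands to the left or to the right.
- bottle: White bottle, 56 mm across, 190 mm tall, stands in front of the headstock on the handwheel's side of the clip. Origin at its foot. Leave alone.
- can: Can 64 mm across, 110 mm tall with a yellow label, in front of the headstock, other side of the clip. Origin at its foot. Leave alone.
- chisel: Chisel with wooden handle, 155 mm long, lying in front of the headstock below the clip. Leave alone.
- carton: Cardboard carton 160 x 110 x 75 mm, on the side where the tray is not. Origin under its centre. Leave alone.
Mind the look-alikes: they are no part of the job. Leave any brown or orange look-alike of the part that bears clip_loop alone.

How it is judged:
On the way, in this order (a step that is already met when the one before it is completed fails the run):
1. the clip is pulled clear out of the plunger (horizontal distance between clip_loop and pin_hole above 0.13 m), for 0.1 s.
2. the clip lies wholly inside the tray (x of clip_loop in the frame of tray between -0.112 and 0.112 m and y of clip_loop in the frame of tray between -0.073 and 0.073 m and z of each of clip_loop, clip_tip in the frame of tray below 0.03 m and x of clip_tip in the frame of tray between -0.112 and 0.112 m and y of clip_tip in the frame of tray between -0.073 and 0.073 m), for 0.2 s.
3. the plunger is fully home in a notch (value of joint plunger above 0.0135 m), for 0.2 s.
At the end, for the whole second after the job is handed in: The clip lies at rest inside the tray, loop and tip both between its walls and less than 30 mm above its underside; the plunger is down by more than 13.5 mm (16 mm is fully home) and the handwheel is still; the bottle, can, chisel and carton are within 40 mm of where they were (all of step 2 and value of joint plunger above 0.0135 m and linear speed of clip below 0.03 m/s and velocity of joint spindle between -0.05 and 0.05 rad/s); the robot touches nothing.
It fails at once if the bottle, can, chisel or carton is moved by more than 40 mm (distance of any of bottle, can, chisel, carton from where it was at the start of the episode above 0.04 m).
It fails at once if the bottle or the can is knocked over (angle between any of bottle, can's own z axis and vertical above 0.6 rad).
It also fails if it takes over 64 s, if anything falls off the work surface, if the arm or the gripper's body presses on something with over 40 N, if the wrist force passes 120 N, or if a joint passes its speed limit or range.

## Working session

There is one attempt and no reset: what is moved stays moved. The work goes in short steps, Python scripts to look and compute and a tool call to move; the robot and the scene stay as the last step left them, time stands still between calls to the robot, and variables do not carry over. Pictures are saved under pics/ and viewed, at most 10 in all, crops included, and the job is handed in when it is done.

Besides the shell and the picture viewer there is one more tool, called after "Call:" as a command line: name --argument value ..., lists and objects as JSON in quotes. jog_arm: Moves the arm, as the interface text tells. Its arguments: {"type":"object","properties":{"increments":{"type":"array"},"grip_force":{"type":"number"}},"required":["increments"]}

```bash
mkdir -p pics; ls; cat > h.py <<'E'
import numpy as np, cv2
from bench import ctrl, vision
def cam(name): return vision.get_image(name)
def ray(im,u,v):
    K=np.array([[im['fx'],0,im['cx']],[0,im['fy'],im['cy']],[0,0,1]])
    p=cv2.undistortPoints(np.array([[[u,v]]],float),K,np.array([im['k1'],0,0,0.]))[0,0]
    E=np.array(im['extrinsics']); R,t=E[:3,:3],E[:3,3]
    return -R.T@t, R.T@np.array([p[0],p[1],1])
def atz(im,u,v,z):
    o,d=ray(im,u,v); return o+d*(z-o[2])/d[2]
def tri(im1,p1,im2,p2):
    o1,d1=ray(im1,*p1);o2,d2=ray(im2,*p2)
    s=np.linalg.lstsq(np.c_[d1,-d2],o2-o1,rcond=None)[0]
    a,b=o1+d1*s[0],o2+d2*s[1]; return (a+b)/2,np.linalg.norm(a-b)
def proj(im,P):
    E=np.array(im['extrinsics']); c=E[:3,:3]@np.array(P)+E[:3,3]
    x,y=c[:2]/c[2]; f=1+im['k1']*(x*x+y*y)
    return np.array([im['fx']*x*f+im['cx'],im['fy']*y*f+im['cy']])
E
python3 - <<'E'
from h import *
np.set_printoptions(precision=3,suppress=True)
for c in ['scene','top']:
    im=cam(c); cv2.imwrite(f'pics/{c}0.png',im['color']); print(c,ray(im,320,240))
    for t in ['head','clip_loop','pin_hole','plunger','wheel_hub','spindle','tray','bottle','can','chisel','carton']:
        print(t,[(np.round(d['bbox']).astype(int).tolist(),round(d['conf'],2)) for d in vision.spot_in(c,t)][:3])
print(ctrl.get_state())
E
```

```text
pics
scene (array([ 0.994, -0.445,  1.095]), array([-0.403,  0.397, -0.825]))
head [([285, 208, 406, 323], 0.94)]
clip_loop [([283, 333, 324, 389], 0.91), ([316, 200, 361, 249], 0.75), ([405, 240, 456, 259], 0.64)]
pin_hole [([331, 218, 350, 240], 0.68)]
plunger [([337, 214, 352, 242], 0.87), ([283, 206, 402, 297], 0.46)]
wheel_hub [([282, 204, 405, 300], 0.65)]
spindle [([287, 206, 402, 298], 0.73), ([359, 153, 424, 217], 0.57), ([334, 216, 353, 241], 0.2)]
tray [([139, 291, 248, 410], 0.71)]
bottle [([334, 172, 359, 224], 0.64)]
can [([254, 230, 278, 272], 0.75), ([315, 203, 361, 245], 0.26)]
chisel [([283, 223, 330, 253], 0.73)]
carton [([357, 150, 426, 217], 0.96)]
top (array([ 0.535, -0.004,  1.088]), array([ 0.043, -0.009, -0.999]))
head [([216, 181, 369, 299], 0.89)]
clip_loop [([154, 169, 216, 212], 0.95), ([367, 177, 437, 211], 0.66), ([277, 225, 299, 247], 0.53)]
pin_hole [([278, 224, 301, 250], 0.71)]
plunger [([282, 225, 304, 247], 0.92), ([218, 189, 369, 271], 0.36)]
wheel_hub [([218, 189, 369, 272], 0.71)]
spindle [([215, 180, 369, 297], 0.66), ([442, 230, 530, 346], 0.59), ([219, 190, 366, 274], 0.57)]
tray [([441, 231, 529, 343], 0.7), ([217, 191, 369, 274], 0.59)]
bottle [([203, 288, 246, 321], 0.8), ([273, 216, 289, 260], 0.54), ([218, 189, 370, 270], 0.26)]
can [([334, 304, 367, 340], 0.76)]
chisel [([250, 298, 323, 321], 0.93), ([280, 225, 299, 249], 0.53), ([334, 306, 363, 340], 0.41)]
carton [([107, 250, 185, 342], 0.86)]
{'time': 1.2, 'joint_positions': array([-1.135,  0.321, -0.07 ,  1.45 ,  0.023,  1.371, -0.057]), 'qd': array([-0.001,  0.   , -0.   ,  0.002,  0.   , -0.001,  0.002]), 'joint_torque': array([ -0.   , -49.112,  -0.403, -31.277,  -0.064,   0.034,  -0.   ]), 'position': array([0.266, 0.593, 0.223]), 'tool_rot': array([0.658, 3.072, 0.   ]), 'ft_force': array([-0.226,  0.075, -0.847]), 'torque': array([0.031, 0.017, 0.022]), 'grip_force': 0.0, 'grip_width': 1.001098016945314}
```

View pics/scene0.png

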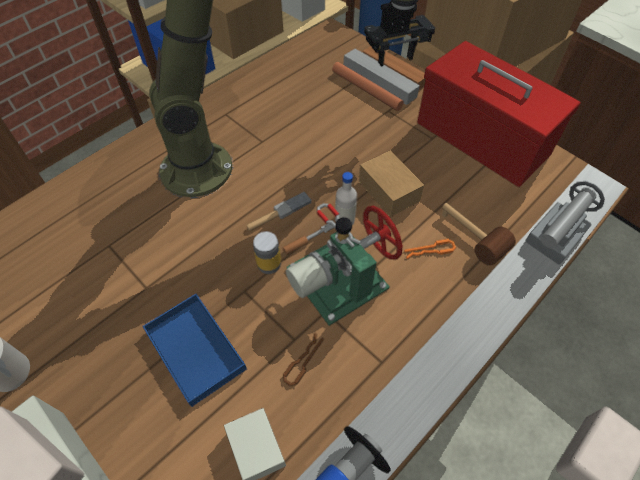

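View pics/top0.png

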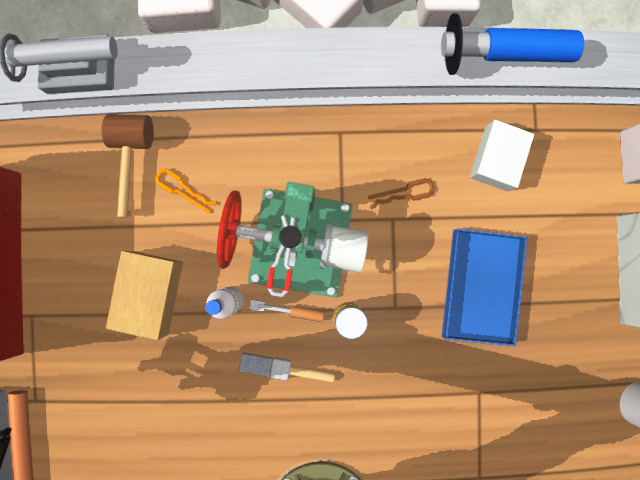

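Top view: three clips. The red-gripped one is in the plunger at (280,280), the orange one is loose on the bench at (187,190), and the brown one is loose at (402,193). Only the red one has red grips and sits in the plunger on the robot's side, so it is the one meant. I'll confirm it in an enlarged crop.

```bash
python3 - <<'E'
import cv2,numpy as np
a=cv2.imread('pics/top0.png')[180:310,200:380]; b=cv2.imread('pics/scene0.png')[165:325,245:410]
a=cv2.resize(a,(415,300),interpolation=cv2.INTER_CUBIC)
b=cv2.resize(b,None,fx=2.3,fy=2.3,interpolation=cv2.INTER_CUBIC)
print(a.shape,b.shape)
a=cv2.resize(cv2.imread('pics/top0.png')[180:310,200:380],None,fx=2.3,fy=2.3,interpolation=cv2.INTER_CUBIC)
h=max(a.shape[0],b.shape[0]);pad=lambda x:cv2.copyMakeBorder(x,0,h-x.shape[0],0,0,cv2.BORDER_CONSTANT)
cv2.imwrite('pics/crop0.png',np.hstack([pad(a),pad(b)]))
E
python3 - <<'E'
from h import *
np.set_printoptions(precision=4,suppress=True)
T=cam('top');S=cam('scene')
def redmask(im,box):
    hsv=cv2.cvtColor(im['color'],cv2.COLOR_BGR2HSV);m=((hsv[...,0]<8)|(hsv[...,0]>172))&(hsv[...,1]>150)&(hsv[...,2]>70)
    o=np.zeros_like(m);l,t,r,b=box;o[t:b,l:r]=m[t:b,l:r];return o.astype(np.uint8)
for n,im,bx in [('top',T,(262,255,300,305)),('scene',S,(310,198,345,235))]:
    k,l,s,c=cv2.connectedComponentsWithStats(redmask(im,bx));print(n,[(s[i].tolist(),c[i].round(1)) for i in range(1,k) if s[i][4]>4])
for n,im,bx in [('top',T,(210,180,250,275)),('scene',S,(358,200,408,262))]:
    k,l,s,c=cv2.connectedComponentsWithStats(redmask(im,bx));print('wheel',n,[(s[i].tolist(),c[i].round(1)) for i in range(1,k) if s[i][4]>20])
# knob dark
for n,im,bx in [('top',T,(270,215,310,260)),('scene',S,(330,212,356,245))]:
    l,t,r,b=bx;g=im['color'].max(2)[t:b,l:r]<60
    k,_,s,c=cv2.connectedComponentsWithStats(g.astype(np.uint8));print('knob',n,[(s[i].tolist(),c[i].round(1)+[l,t]) for i in range(1,k) if s[i][4]>20])
l,t,r,b=430,220,540,355
hsv=cv2.cvtColor(T['color'],cv2.COLOR_BGR2HSV)[t:b,l:r];m=((abs(hsv[...,0].astype(int)-110)<15)&(hsv[...,1]>130)).astype(np.uint8)
q=cv2.boxPoints(cv2.minAreaRect(cv2.findNonZero(m)))+[l,t]
P=np.array([atz(T,u,v,.03) for u,v in q]);print('tray',q,P,P.mean(0),np.linalg.norm(np.diff(P,axis=0),axis=1))
E
```

```text
(300, 415, 3) (368, 379, 3)
top [([266, 267, 8, 21, 105], array([270.1, 277.6])), ([284, 270, 8, 21, 108], array([287.8, 280.2]))]
scene [([328, 204, 11, 12, 58], array([332.4, 209.4])), ([317, 210, 11, 12, 60], array([322. , 215.6]))]
wheel top [([217, 191, 24, 78, 1232], array([228.1, 229.2]))]
wheel scene [([363, 205, 39, 54, 877], array([383.3, 231.1]))]
knob top [([21, 12, 10, 13, 29], array([297. , 231.8]))]
knob scene [([5, 6, 17, 17, 229], array([343.2, 225.7]))]
tray [[441.644  338.0426]
 [453.4939 228.4318]
 [526.5321 236.3278]
 [514.6823 345.9386]] [[ 0.3715 -0.2603  0.03  ]
 [ 0.5978 -0.2918  0.03  ]
 [ 0.5777 -0.4482  0.03  ]
 [ 0.3487 -0.4158  0.03  ]] [ 0.4739 -0.354   0.03  ] [0.2285 0.1577 0.2312]
```

View pics/crop0.png

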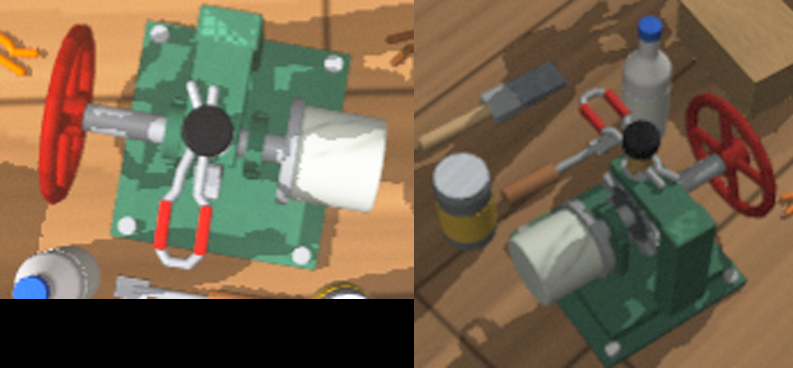

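The crop confirms it: the clip with red grips (loop at about (279,280) in the top view) has its leg in the plunger. Now I'll fit the head pose.

```bash
cat >> h.py <<'E'
from scipy.spatial.transform import Rotation as Rn
import json
def go(P,ydir):
    """print tool-frame shift (mm) and wz to reach TCP P with tool y along +-ydir, pointing down"""
    s=ctrl.get_state();R=Rn.from_rotvec(s['tool_rot']).as_matrix()
    d=R.T@(np.array(P)-s['position'])*1000
    y=np.r_[ydir,0][:3]/np.linalg.norm(ydir); best=None
    for sg in (1,-1):
        yy=sg*y; T=np.c_[np.cross(yy,[0,0,-1]),yy,[0,0,-1]]
        w=Rn.from_matrix(R.T@T).as_rotvec()
        if best is None or np.linalg.norm(w)<np.linalg.norm(best): best=w
    print('shift',d.round(1),'turn',best.round(3),'t',round(s['time'],2),'q',np.round(s['joint_positions'],2),'F',np.round(s['ft_force'],1))
E
python3 - <<'E'
from h import *
from scipy.optimize import least_squares
np.set_printoptions(precision=4,suppress=True)
T=cam('top');S=cam('scene')
gp=tri(T,(278.95,278.9),S,(327.2,212.5));print('grips mid',gp)
kn=tri(T,(290,236.5),S,(343.2,223));print('knob',kn)
wh=tri(T,(228.6,229.5),S,(383,231.5));print('wheel',wh)
obs=[(T,(270.1,277.6),(-75,24,186)),(T,(287.8,280.2),(-75,-8,186)),(S,(332.4,209.4),(-75,24,188)),(S,(322,215.6),(-75,-8,188)),
(T,(290,236.5),(0,0,236)),(T,(228.6,229.5),(0,125,100)),(S,(383,231.5),(0,125,100))]
def w(p,L): c,s=np.cos(p[2]),np.sin(p[2]);L=np.array(L)/1e3;return np.array([p[0]+c*L[0]-s*L[1],p[1]+s*L[0]+c*L[1],L[2]])
f=lambda p:np.concatenate([proj(im,w(p,L))-uv for im,uv,L in obs])
r=least_squares(f,[.55,.03,-.15],loss='soft_l1');print(r.x,f(r.x).reshape(-1,2))
for n,L in dict(loop=(-75,8,186),knob=(0,0,236),wtop=(0,125,170),brend=(-22,0,182)).items(): print(n,w(r.x,L))
for n,im,uv,z in [('bottle cap',T,(213,307),.19),('can top',T,(351,321),.11),]: 
    P=atz(im,*uv,z);c,s=np.cos(r.x[2]),np.sin(r.x[2]);d=P[:2]-r.x[:2];print(n,P,'head fr',c*d[0]+s*d[1],-s*d[0]+c*d[1])
q=r.x;json.dump(q.tolist(),open('head.json','w'))
cl=w(q,(-75,8,186)); go([cl[0],cl[1],.30],[-np.sin(q[2]),np.cos(q[2])])
E
```

```text
grips mid (array([0.5073, 0.0603, 0.1884]), np.float64(0.0016423640490172361))
knob (array([0.5787, 0.0371, 0.2368]), np.float64(0.000757987223151587))
wheel (array([0.6031, 0.1623, 0.1037]), np.float64(0.00211893679536115))
[ 0.5795  0.039  -0.185 ] [[ 0.0631  0.1425]
 [ 0.3944  0.4536]
 [ 0.7495  0.07  ]
 [ 0.0949 -0.0723]
 [-0.9722 -0.3015]
 [ 0.1325  0.0454]
 [-0.8467  0.8615]]
loop [0.5073 0.0607 0.186 ]
knob [0.5795 0.039  0.236 ]
wtop [0.6025 0.1619 0.17  ]
brend [0.5579 0.043  0.182 ]
bottle cap [0.4616 0.1775 0.19  ] head fr -0.14135369362551903 0.11443932894389357
can top [ 0.422  -0.0681  0.11  ] head fr -0.13510076105212562 -0.1342180049623688
shift [-437.9 -387.   -77.4] turn [ 0.     0.    -0.237] t 1.4 q [-1.13  0.32 -0.07  1.45  0.02  1.37 -0.06] F [ 0.2 -0.6 -0.4]
```

Call:
jog_arm --increments '[{"tx": -28, "ty": -25, "tz": -16}, {"tx": -56, "ty": -50, "tz": -32}, {"tx": -84, "ty": -75, "tz": -48}, {"tx": -112, "ty": -100, "tz": -64}, {"tx": -140, "ty": -125, "tz": -77}]' --grip_force 30

```text
validation failed for argument at $.in...
```

Call:
jog_arm --increments '[{"tx": -28, "ty": -25}, {"tx": -56, "ty": -50}, {"tx": -84, "ty": -75}, {"tx": -112, "ty": -100}, {"tx": -140, "ty": -125}]'

```text
validation failed for argument at $.in...
```

Call:
jog_arm --increments '[{"tx": -30, "ty": -26, "wz": -0.08, "gripper": 0.75}, {"tx": -60, "ty": -52, "wz": -0.16, "gripper": 0.75}, {"tx": -90, "ty": -78, "wz": -0.237, "gripper": 0.75}, {"tx": -120, "ty": -104, "wz": -0.237, "gripper": 0.75}, {"tx": -148, "ty": -128, "wz": -0.237, "gripper": 0.75}]'

```text
validation failed for argument at $.in...
```

```bash
python3 - <<'E'
from h import *
x,y,a=json.load(open('head.json'));cl=[.5073,.0605]
go([*cl,.172],[-np.sin(a),np.cos(a)]); s=ctrl.get_state();print(s['position'],s['grip_width'])
T=cam('top');cv2.imwrite('pics/t1.png',cv2.resize(T['color'][180:330,180:400],None,fx=3,fy=3))
E
```

```text
shift [-438.  -387.2   50.6] turn [ 0.     0.    -0.237] t 1.4 q [-1.13  0.32 -0.07  1.45  0.02  1.37 -0.06] F [ 0.2 -0.6 -0.4]
[0.26613433 0.59304493 0.22259197] 1.0015458719695791
```

Call:
jog_arm --increments '[{"tx": -28, "ty": -25, "tz": -16, "wx": 0, "wy": 0, "wz": 0, "gripper": 1}, {"tx": -56, "ty": -50, "tz": -32, "wx": 0, "wy": 0, "wz": 0, "gripper": 1}, {"tx": -84, "ty": -75, "tz": -48, "wx": 0, "wy": 0, "wz": 0, "gripper": 1}, {"tx": -112, "ty": -100, "tz": -64, "wx": 0, "wy": 0, "wz": 0, "gripper": 1}, {"tx": -140, "ty": -125, "tz": -77, "wx": 0, "wy": 0, "wz": 0, "gripper": 1}]' --grip_force 30

```text
time: 1.87
position: [0.3433, 0.4202, 0.301]
tool_rot: [0.657, 3.071, 0.002]
ft_force: [0.3, 0.0, 0.6]
grip_width: 1.006
grip_force: 0.0
```

Call:
jog_arm --increments '[{"tx": -28, "ty": -25, "tz": 0, "wx": 0, "wy": 0, "wz": 0, "gripper": 1}, {"tx": -56, "ty": -50, "tz": 0, "wx": 0, "wy": 0, "wz": 0, "gripper": 1}, {"tx": -84, "ty": -75, "tz": 0, "wx": 0, "wy": 0, "wz": 0, "gripper": 1}, {"tx": -112, "ty": -100, "tz": 0, "wx": 0, "wy": 0, "wz": 0, "gripper": 1}, {"tx": -140, "ty": -125, "tz": 0, "wx": 0, "wy": 0, "wz": 0, "gripper": 1}]'

```text
time: 2.28
position: [0.4197, 0.2485, 0.2999]
tool_rot: [0.657, 3.072, 0.001]
ft_force: [1.2, -0.6, 0.9]
grip_width: 1.0
grip_force: 0.0
```

Call:
jog_arm --increments '[{"tx": -30, "ty": -26, "tz": 0, "wx": 0, "wy": 0, "wz": -0.08, "gripper": 0.75}, {"tx": -60, "ty": -52, "tz": 0, "wx": 0, "wy": 0, "wz": -0.16, "gripper": 0.75}, {"tx": -90, "ty": -78, "tz": 0, "wx": 0, "wy": 0, "wz": -0.237, "gripper": 0.75}, {"tx": -120, "ty": -104, "tz": 0, "wx": 0, "wy": 0, "wz": -0.237, "gripper": 0.75}, {"tx": -148, "ty": -128, "tz": 0, "wx": 0, "wy": 0, "wz": -0.237, "gripper": 0.75}]'

```text
time: 2.7
position: [0.5025, 0.0705, 0.3001]
tool_rot: [0.291, 3.127, 0.001]
ft_force: [0.3, 0.2, -0.0]
grip_width: 0.77
grip_force: 0.0
```

```bash
python3 - <<'E'
from h import *
x,y,a=json.load(open('head.json'));cl=[.5073,.0605]
S=cam('scene');cv2.imwrite('pics/s1.png',cv2.resize(S['color'][120:320,220:450],None,fx=2.6,fy=2.6))
go([*cl,.172],[-np.sin(a),np.cos(a)]); s=ctrl.get_state();print(s['position'],s['grip_width'])
E
```

```text
shift [ -1.7  -0.2 128.2] turn [-0.004  0.004 -0.011] t 2.75 q [-0.6  -0.02  0.42  1.69  0.02  1.47  1.19] F [ 1.7 -6.9  1.3]
[0.50518796 0.06157884 0.30017018] 0.7618790279895542
```

Call:
jog_arm --increments '[{"tx": 0, "ty": 0, "tz": 30, "wx": 0, "wy": 0, "wz": 0, "gripper": 0.75}, {"tx": -1, "ty": 0, "tz": 65, "wx": 0, "wy": 0, "wz": 0, "gripper": 0.75}, {"tx": -1, "ty": 0, "tz": 95, "wx": 0, "wy": 0, "wz": 0, "gripper": 0.75}, {"tx": -1, "ty": 0, "tz": 118, "wx": 0, "wy": 0, "wz": 0, "gripper": 0.75}, {"tx": -1, "ty": 0, "tz": 128, "wx": 0, "wy": 0, "wz": 0, "gripper": 0.75}]'

```text
time: 3.17
position: [0.5006, 0.0725, 0.1682]
tool_rot: [-0.289, -3.123, 0.003]
ft_force: [-0.7, 0.2, -0.5]
grip_width: 0.751
grip_force: 0.0
```

Call:
jog_arm --increments '[{"tx": 0, "ty": 0, "tz": 0, "wx": 0, "wy": 0, "wz": 0, "gripper": 0.75}, {"tx": 0, "ty": 0, "tz": 0, "wx": 0, "wy": 0, "wz": 0, "gripper": 0.3}, {"tx": 0, "ty": 0, "tz": 0, "wx": 0, "wy": 0, "wz": 0, "gripper": 0.3}, {"tx": 0, "ty": 0, "tz": 0, "wx": 0, "wy": 0, "wz": 0, "gripper": 0.3}, {"tx": 0, "ty": 0, "tz": 0, "wx": 0, "wy": 0, "wz": 0, "gripper": 0.3}]'

```text
time: 3.58
position: [0.5034, 0.0726, 0.1729]
tool_rot: [0.29, 3.127, 0.001]
ft_force: [-1.8, -1.9, 1.2]
grip_width: 0.527
grip_force: 0.9
```

```bash
python3 - <<'E'
from h import *
x,y,a=json.load(open('head.json'));cl=[.5073,.0605]
S=cam('scene');cv2.imwrite('pics/s1.png',cv2.resize(S['color'][120:320,220:450],None,fx=2.6,fy=2.6))
s=ctrl.get_state();print(s['position'],s['grip_width'],s['grip_force'])
go([cl[0]-.09*np.cos(a),cl[1]-.09*np.sin(a),.172],[-np.sin(a),np.cos(a)])
E
```

```text
[0.50320039 0.07249396 0.17267489] 0.4886187318711895 0.9846782021545408
shift [ 83.8 -11.    0.6] turn [ 0.     0.001 -0.   ] t 3.63 q [-0.6   0.04  0.42  1.88 -0.02  1.22  1.21] F [-2.4 -1.4  1.4]
```

View pics/s1.png

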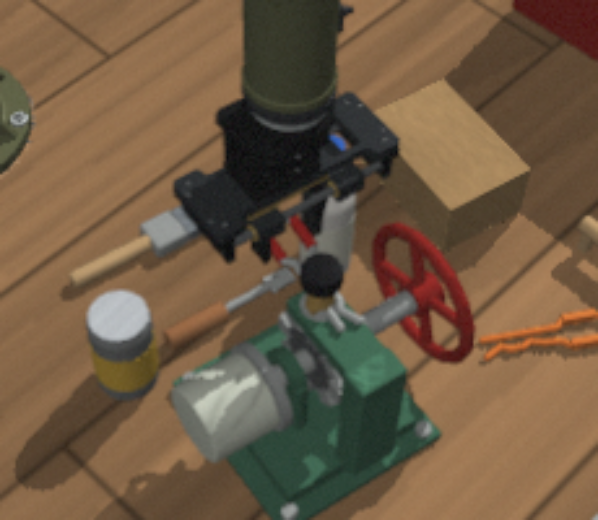

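Reading before the arm had settled left me about 11 mm off. I'll open, recentre and close again.

Call:
jog_arm --increments '[{"tx": 0, "ty": 0, "tz": 0, "wx": 0, "wy": 0, "wz": 0, "gripper": 0.75}, {"tx": 0, "ty": 0, "tz": 0, "wx": 0, "wy": 0, "wz": 0, "gripper": 0.75}, {"tx": 0, "ty": 0, "tz": 0, "wx": 0, "wy": 0, "wz": 0, "gripper": 0.75}, {"tx": -3, "ty": -6, "tz": 0, "wx": 0, "wy": 0, "wz": 0, "gripper": 0.75}, {"tx": -6, "ty": -11, "tz": 0, "wx": 0, "wy": 0, "wz": 0, "gripper": 0.75}]'

```text
time: 4.05
position: [0.5069, 0.0606, 0.1716]
tool_rot: [0.289, 3.128, 0.0]
ft_force: [0.1, -0.0, 0.1]
grip_width: 0.724
grip_force: 0.0
```

Call:
jog_arm --increments '[{"tx": 0, "ty": 0, "tz": 0, "wx": 0, "wy": 0, "wz": 0, "gripper": 0.75}, {"tx": 0, "ty": 0, "tz": 0, "wx": 0, "wy": 0, "wz": 0, "gripper": 0.75}, {"tx": 0, "ty": 0, "tz": 0, "wx": 0, "wy": 0, "wz": 0, "gripper": 0.75}, {"tx": 0, "ty": 0, "tz": 0, "wx": 0, "wy": 0, "wz": 0, "gripper": 0.75}, {"tx": 0, "ty": 0, "tz": 0, "wx": 0, "wy": 0, "wz": 0, "gripper": 0.75}]'

```text
time: 4.47
position: [0.5067, 0.061, 0.1715]
tool_rot: [0.289, 3.128, 0.0]
ft_force: [1.2, 0.2, 0.1]
grip_width: 0.749
grip_force: 0.0
```

```bash
python3 - <<'E'
from h import *
x,y,a=json.load(open('head.json'));cl=[.5073,.0605]
go([*cl,.172],[-np.sin(a),np.cos(a)]); s=ctrl.get_state();print(s['position'],s['grip_width'])
S=cam('scene');T=cam('top')
for n,im,bx in [('top',T,(258,250,305,305)),('scene',S,(310,190,345,235))]:
    hsv=cv2.cvtColor(im['color'],cv2.COLOR_BGR2HSV);m=((hsv[...,0]<8)|(hsv[...,0]>172))&(hsv[...,1]>150)&(hsv[...,2]>70)
    o=np.zeros_like(m);l,t,r,b=bx;o[t:b,l:r]=m[t:b,l:r]
    k,_,s,c=cv2.connectedComponentsWithStats(o.astype(np.uint8));print(n,[(s[i].tolist(),c[i].round(1)) for i in range(1,k) if s[i][4]>4])
E
```

```text
shift [-0.7 -0.4 -0.5] turn [ 0. -0.  0.] t 4.47 q [-0.58  0.05  0.43  1.88 -0.02  1.22  1.24] F [1.2 0.2 0.1]
[0.5067173  0.06103224 0.17153118] 0.7487851117394189
top []
scene [([333, 205, 9, 10, 42], array([336.8, 209.1])), ([324, 211, 6, 10, 32], array([326.1, 215.2]))]
```

Call:
jog_arm --increments '[{"tx": 0, "ty": 0, "tz": 0, "wx": 0, "wy": 0, "wz": 0, "gripper": 0.35}, {"tx": 0, "ty": 0, "tz": 0, "wx": 0, "wy": 0, "wz": 0, "gripper": 0.35}, {"tx": 0, "ty": 0, "tz": 0, "wx": 0, "wy": 0, "wz": 0, "gripper": 0.35}, {"tx": 0, "ty": 0, "tz": 0, "wx": 0, "wy": 0, "wz": 0, "gripper": 0.35}, {"tx": 0, "ty": 0, "tz": 0, "wx": 0, "wy": 0, "wz": 0, "gripper": 0.35}]' --grip_force 30

```text
time: 4.98
position: [0.5066, 0.0611, 0.1716]
tool_rot: [-0.29, -3.128, -0.0]
ft_force: [-0.7, 1.0, 1.0]
grip_width: 0.459
grip_force: 13.5
```

Call:
jog_arm --increments '[{"tx": 0, "ty": 0, "tz": 0, "wx": 0, "wy": 0, "wz": 0, "gripper": 0.35}, {"tx": 3, "ty": 0, "tz": 0, "wx": 0, "wy": 0, "wz": 0, "gripper": 0.35}, {"tx": 6, "ty": 0, "tz": 0, "wx": 0, "wy": 0, "wz": 0, "gripper": 0.35}, {"tx": 9, "ty": 0, "tz": 0, "wx": 0, "wy": 0, "wz": 0, "gripper": 0.35}, {"tx": 12, "ty": 0, "tz": 0, "wx": 0, "wy": 0, "wz": 0, "gripper": 0.35}]'

```text
time: 5.4
position: [0.497, 0.0629, 0.1722]
tool_rot: [0.289, 3.123, 0.001]
ft_force: [7.5, -0.6, -2.3]
grip_width: 0.453
grip_force: 30.0
```

Call:
jog_arm --increments '[{"tx": 6, "ty": 0, "tz": 0, "wx": 0, "wy": 0, "wz": 0, "gripper": 0.35}, {"tx": 13, "ty": 0, "tz": 0, "wx": 0, "wy": 0, "wz": 0, "gripper": 0.35}, {"tx": 20, "ty": 0, "tz": 0, "wx": 0, "wy": 0, "wz": 0, "gripper": 0.35}, {"tx": 28, "ty": 0, "tz": 0, "wx": 0, "wy": 0, "wz": 0, "gripper": 0.35}, {"tx": 36, "ty": 0, "tz": 0, "wx": 0, "wy": 0, "wz": 0, "gripper": 0.35}]'

```text
time: 5.82
position: [0.4581, 0.0695, 0.1713]
tool_rot: [-0.29, -3.127, 0.001]
ft_force: [-0.0, 0.0, -0.2]
grip_width: 0.457
grip_force: 30.0
```

Call:
jog_arm --increments '[{"tx": 7, "ty": 0, "tz": 0, "wx": 0, "wy": 0, "wz": 0, "gripper": 0.35}, {"tx": 14, "ty": 0, "tz": 0, "wx": 0, "wy": 0, "wz": 0, "gripper": 0.35}, {"tx": 21, "ty": 0, "tz": 0, "wx": 0, "wy": 0, "wz": 0, "gripper": 0.35}, {"tx": 28, "ty": 0, "tz": 0, "wx": 0, "wy": 0, "wz": 0, "gripper": 0.35}, {"tx": 30, "ty": 0, "tz": 0, "wx": 0, "wy": 0, "wz": 0, "gripper": 0.35}]'

```text
time: 6.23
position: [0.4288, 0.0755, 0.1715]
tool_rot: [-0.289, -3.128, -0.0]
ft_force: [0.5, 0.2, -2.0]
grip_width: 0.458
grip_force: 30.0
```

```bash
python3 - <<'E'
from h import *
s=ctrl.get_state();print(s['position'],s['grip_width'],s['ft_force'])
T=cam('top');S=cam('scene')
a=cv2.resize(T['color'][200:330,190:330],None,fx=2.8,fy=2.8);b=cv2.resize(S['color'][150:290,270:400],None,fx=2.8,fy=2.8)
h=max(a.shape[0],b.shape[0]);pad=lambda x:cv2.copyMakeBorder(x,0,h-x.shape[0],0,0,cv2.BORDER_CONSTANT)
cv2.imwrite('pics/p2.png',np.hstack([pad(a),pad(b)]))
E
```

```text
[0.428784   0.07545883 0.17146351] 0.45772427599483084 [ 0.50883876  0.24013933 -2.00245921]
```

View pics/p2.png

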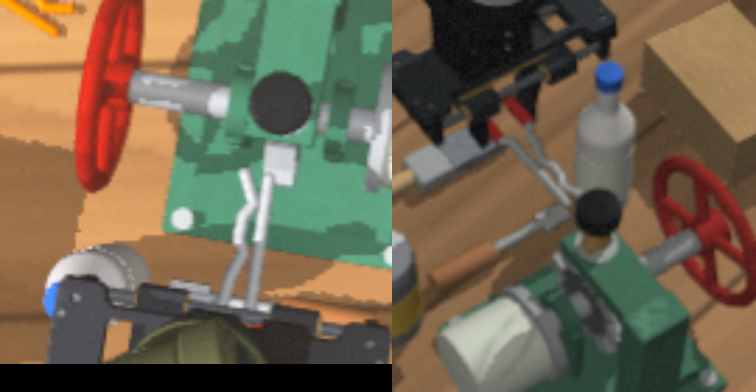

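The clip is out. Its loop is now about 155 mm from the plunger and it hangs free. Next I lift it and carry it to the tray.

Call:
jog_arm --increments '[{"tx": 0, "ty": 0, "tz": -25, "wx": 0, "wy": 0, "wz": 0, "gripper": 0.35}, {"tx": -1, "ty": -10, "tz": -50, "wx": 0, "wy": 0, "wz": 0, "gripper": 0.35}, {"tx": -7, "ty": -40, "tz": -55, "wx": 0, "wy": 0, "wz": 0, "gripper": 0.35}, {"tx": -14, "ty": -75, "tz": -55, "wx": 0, "wy": 0, "wz": 0, "gripper": 0.35}, {"tx": -21, "ty": -110, "tz": -55, "wx": 0, "wy": 0, "wz": 0, "gripper": 0.35}]'

```text
time: 6.75
position: [0.4312, -0.038, 0.2275]
tool_rot: [0.287, 3.126, 0.0]
ft_force: [0.1, -1.3, -1.1]
grip_width: 0.452
grip_force: 30.0
```

Call:
jog_arm --increments '[{"tx": -7, "ty": -37, "tz": 0, "wx": 0, "wy": 0, "wz": 0, "gripper": 0.35}, {"tx": -14, "ty": -74, "tz": 0, "wx": 0, "wy": 0, "wz": 0, "gripper": 0.35}, {"tx": -21, "ty": -111, "tz": 0, "wx": 0, "wy": 0, "wz": 0, "gripper": 0.35}, {"tx": -28, "ty": -148, "tz": 0, "wx": 0, "wy": 0, "wz": 0, "gripper": 0.35}, {"tx": -35, "ty": -185, "tz": 0, "wx": 0, "wy": 0, "wz": 0, "gripper": 0.35}]'

```text
time: 7.17
position: [0.4308, -0.2273, 0.2269]
tool_rot: [0.29, 3.127, -0.0]
ft_force: [0.8, -0.3, -2.6]
grip_width: 0.457
grip_force: 30.0
```

Call:
jog_arm --increments '[{"tx": -7, "ty": -37, "tz": 0, "wx": 0, "wy": 0, "wz": -0.02, "gripper": 0.35}, {"tx": -14, "ty": -74, "tz": 0, "wx": 0, "wy": 0, "wz": -0.048, "gripper": 0.35}, {"tx": -19, "ty": -105, "tz": 0, "wx": 0, "wy": 0, "wz": -0.048, "gripper": 0.35}, {"tx": -23, "ty": -125, "tz": 0, "wx": 0, "wy": 0, "wz": -0.048, "gripper": 0.35}, {"tx": -23, "ty": -125, "tz": 0, "wx": 0, "wy": 0, "wz": -0.048, "gripper": 0.35}]'

```text
time: 7.58
position: [0.4288, -0.3579, 0.2268]
tool_rot: [-0.226, -3.132, 0.009]
ft_force: [-0.8, 0.2, -0.5]
grip_width: 0.451
grip_force: 30.0
```

Call:
jog_arm --increments '[{"tx": 0, "ty": 0, "tz": 0, "wx": 0, "wy": 0, "wz": 0, "gripper": 0.35}, {"tx": 0, "ty": 0, "tz": 0, "wx": 0, "wy": 0, "wz": 0, "gripper": 0.35}, {"tx": 0, "ty": 0, "tz": 0, "wx": 0, "wy": 0, "wz": 0, "gripper": 0.35}, {"tx": 0, "ty": 0, "tz": 0, "wx": 0, "wy": 0, "wz": 0, "gripper": 0.35}, {"tx": 0, "ty": 0, "tz": 0, "wx": 0, "wy": 0, "wz": 0, "gripper": 0.35}]'

```text
time: 8.0
position: [0.4311, -0.3511, 0.2266]
tool_rot: [0.212, 3.134, 0.001]
ft_force: [0.5, -0.5, -0.9]
grip_width: 0.456
grip_force: 30.0
```

```bash
python3 - <<'E'
from h import *
go([.429,-.352,.012],[.137,.99])
s=ctrl.get_state();print(s['position'],s['grip_width'],s['grip_force'])
T=cam('top');cv2.imwrite('pics/p3.png',cv2.resize(T['color'][200:380,380:580],None,fx=3,fy=3))
E
```

```text
shift [  2.1  -1.4 214.6] turn [0.001 0.001 0.003] t 8.0 q [-0.22  0.16  0.96  1.71 -0.14  1.34  2.2 ] F [ 0.5 -0.5 -0.9]
[ 0.43108594 -0.35105655  0.22664282] 0.4561624141879441 29.989686906337738
```

View pics/p3.png

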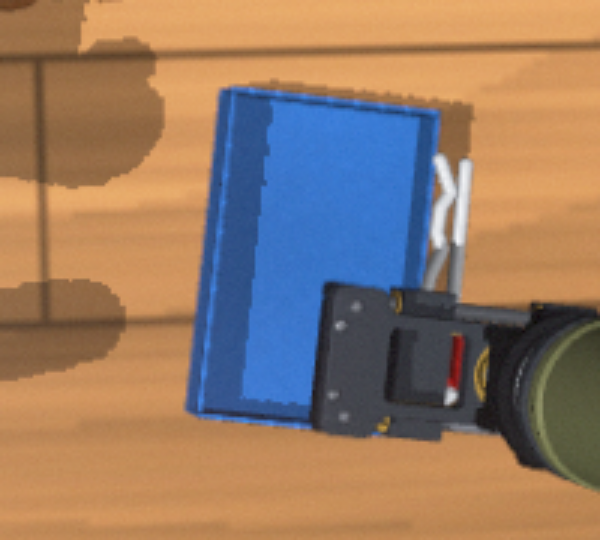

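The clip's apparent shift to the right is parallax from its height: at 0.24 m, y = -0.35 projects to the tray's right edge. The numbers put it over the tray's middle, so I lower it.

Call:
jog_arm --increments '[{"tx": 1, "ty": -1, "tz": 30, "wx": 0, "wy": 0, "wz": 0, "gripper": 0.35}, {"tx": 2, "ty": -1, "tz": 65, "wx": 0, "wy": 0, "wz": 0, "gripper": 0.35}, {"tx": 2, "ty": -1, "tz": 100, "wx": 0, "wy": 0, "wz": 0, "gripper": 0.35}, {"tx": 2, "ty": -1, "tz": 130, "wx": 0, "wy": 0, "wz": 0, "gripper": 0.35}, {"tx": 2, "ty": -1, "tz": 155, "wx": 0, "wy": 0, "wz": 0, "gripper": 0.35}]'

```text
time: 8.47
position: [0.428, -0.3516, 0.0694]
tool_rot: [-0.213, -3.133, -0.002]
ft_force: [-0.2, 0.9, -0.7]
grip_width: 0.453
grip_force: 30.0
```

Call:
jog_arm --increments '[{"tx": 0, "ty": 0, "tz": 20, "wx": 0, "wy": 0, "wz": 0, "gripper": 0.35}, {"tx": 0, "ty": 0, "tz": 38, "wx": 0, "wy": 0, "wz": 0, "gripper": 0.35}, {"tx": 0, "ty": 0, "tz": 50, "wx": 0, "wy": 0, "wz": 0, "gripper": 0.35}, {"tx": 0, "ty": 0, "tz": 58, "wx": 0, "wy": 0, "wz": 0, "gripper": 0.35}, {"tx": 0, "ty": 0, "tz": 58, "wx": 0, "wy": 0, "wz": 0, "gripper": 0.35}]'

```text
time: 8.88
position: [0.4279, -0.352, 0.0124]
tool_rot: [-0.214, -3.132, -0.002]
ft_force: [-0.8, 0.8, -0.2]
grip_width: 0.458
grip_force: 30.0
```

Call:
jog_arm --increments '[{"tx": 0, "ty": 0, "tz": 0, "wx": 0, "wy": 0, "wz": 0, "gripper": 0.35}, {"tx": 0, "ty": 0, "tz": 0, "wx": 0, "wy": 0, "wz": 0, "gripper": 0.7}, {"tx": 0, "ty": 0, "tz": 0, "wx": 0, "wy": 0, "wz": 0, "gripper": 0.7}, {"tx": 0, "ty": 0, "tz": 0, "wx": 0, "wy": 0, "wz": 0, "gripper": 0.7}, {"tx": 0, "ty": 0, "tz": 0, "wx": 0, "wy": 0, "wz": 0, "gripper": 0.7}]'

```text
time: 9.3
position: [0.4291, -0.3532, 0.0144]
tool_rot: [0.214, 3.133, -0.001]
ft_force: [-0.4, 0.2, 0.1]
grip_width: 0.657
grip_force: 0.0
```

Call:
jog_arm --increments '[{"tx": 0, "ty": 0, "tz": -15, "wx": 0, "wy": 0, "wz": 0, "gripper": 0.7}, {"tx": 0, "ty": 0, "tz": -50, "wx": 0, "wy": 0, "wz": 0, "gripper": 0.7}, {"tx": 0, "ty": 0, "tz": -90, "wx": 0, "wy": 0, "wz": 0, "gripper": 0.7}, {"tx": 0, "ty": 0, "tz": -130, "wx": 0, "wy": 0, "wz": 0, "gripper": 0.7}, {"tx": 0, "ty": 0, "tz": -170, "wx": 0, "wy": 0, "wz": 0, "gripper": 0.7}]'

```text
time: 9.72
position: [0.4279, -0.353, 0.1855]
tool_rot: [0.216, 3.134, 0.0]
ft_force: [0.6, 0.0, 0.0]
grip_width: 0.698
grip_force: 0.0
```

Call:
jog_arm --increments '[{"tx": 0, "ty": 0, "tz": -40, "wx": 0, "wy": 0, "wz": 0, "gripper": 0.7}, {"tx": 0, "ty": 0, "tz": -80, "wx": 0, "wy": 0, "wz": 0, "gripper": 0.7}, {"tx": -5, "ty": 30, "tz": -90, "wx": 0, "wy": 0, "wz": 0, "gripper": 0.7}, {"tx": -10, "ty": 65, "tz": -90, "wx": 0, "wy": 0, "wz": 0, "gripper": 0.7}, {"tx": -15, "ty": 100, "tz": -90, "wx": 0, "wy": 0, "wz": 0, "gripper": 0.7}]'

```text
time: 10.13
position: [0.4573, -0.2561, 0.2754]
tool_rot: [0.219, 3.13, -0.0]
ft_force: [1.3, 0.4, -1.1]
grip_width: 0.705
grip_force: 0.0
```

```bash
python3 - <<'E'
from h import *
x,y,a=json.load(open('head.json'))
T=cam('top');S=cam('scene')
a_=cv2.resize(T['color'][215:360,420:550],None,fx=2.8,fy=2.8);b=cv2.resize(S['color'][280:420,130:260],None,fx=2.8,fy=2.8)
h=max(a_.shape[0],b.shape[0]);pad=lambda q:cv2.copyMakeBorder(q,0,h-q.shape[0],0,0,cv2.BORDER_CONSTANT)
cv2.imwrite('pics/p4.png',np.hstack([pad(a_),pad(b)]))
c,s=np.cos(a),np.sin(a); 
for h_,P in dict(wtop=[x-s*.125,y+c*.125,.30],knob=[x,y,.30]).items(): print(h_);go(P,[-s,c])
E
```

```text
wtop
shift [-89.8 425.7 -24.2] turn [0.004 0.002 0.059] t 10.23 q [-0.42  0.01  0.88  1.71 -0.01  1.42  1.91] F [ 0.8  0.1 -0.6]
knob
shift [-82.5 300.9 -24.8] turn [0.004 0.002 0.059] t 10.23 q [-0.42  0.01  0.88  1.71 -0.01  1.42  1.91] F [ 0.8  0.1 -0.6]
```

View pics/p4.png

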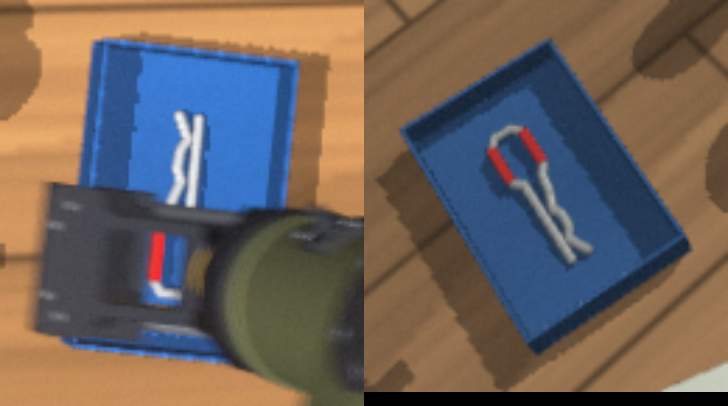

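The clip lies flat inside the tray (right panel: loop at (515,160), tips at (580,255)), well within the walls. Notches come every 45° and the handwheel has four spokes at 90°, so I measure the spoke angle mod 45°.

```bash
cat > spoke.py <<'E'
from h import *
def angle(n='scene'):
    S=cam(n); x,y,a=json.load(open('head.json'));c,s=np.cos(a),np.sin(a)
    hsv=cv2.cvtColor(S['color'],cv2.COLOR_BGR2HSV).astype(int)
    red=(((hsv[...,0]<8)|(hsv[...,0]>172))&(hsv[...,1]>130)&(hsv[...,2]>60)).astype(np.float32)
    th=np.radians(np.arange(0,360,1.)); prof=np.zeros(360)
    for r in (.030,.035,.04,.045,.05,.055):
        P=[(x+c*r*np.sin(t)-s*.125,y+s*r*np.sin(t)+c*.125,.1+r*np.cos(t)) for t in th]
        uv=np.array([proj(S,p) for p in P],np.float32)
        prof+=cv2.remap(red,uv[:,0],uv[:,1],cv2.INTER_LINEAR)[:,0]/6
    F=(prof*np.exp(-1j*4*th)).sum(); ph=np.degrees(-np.angle(F))/4
    print(n,'spoke angle mod 90 =',round(ph,1),'strength',round(abs(F)/prof.sum(),2)); print(''.join(str(int(9*v)) for v in prof.reshape(72,5).mean(1)))
if __name__=='__main__': angle()
E
python3 spoke.py; python3 -c "
from h import *
S=cam('scene');cv2.imwrite('pics/w.png',cv2.resize(S['color'][195:270,345:415],None,fx=7,fy=7,interpolation=cv2.INTER_CUBIC))"
```

```text
scene spoke angle mod 90 = -18.4 strength 0.42
458877665444789985100000000001489985410000001457899883000000000135899964
```

View pics/w.png

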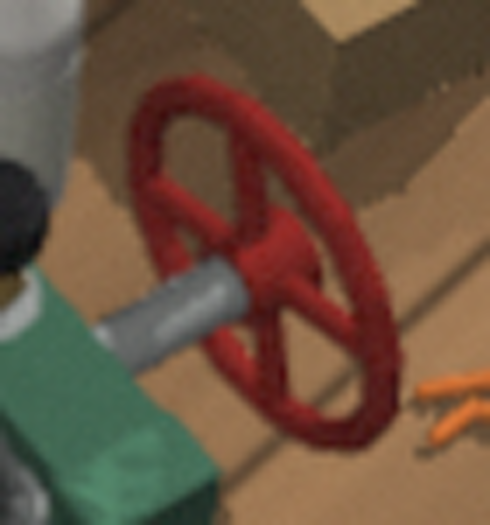

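Spokes at about 73°, 166°, 250° and 341°, i.e. -17.5° from alignment. Assuming the spokes line up with notches, the wheel needs about +18°. I go to the rim top.

Call:
jog_arm --increments '[{"tx": -8, "ty": 36, "tz": -10, "wx": 0, "wy": 0, "wz": 0, "gripper": 0.45}, {"tx": -15, "ty": 72, "tz": -24, "wx": 0, "wy": 0, "wz": 0, "gripper": 0.45}, {"tx": -23, "ty": 108, "tz": -24, "wx": 0, "wy": 0, "wz": 0, "gripper": 0.45}, {"tx": -30, "ty": 144, "tz": -24, "wx": 0, "wy": 0, "wz": 0, "gripper": 0.45}, {"tx": -38, "ty": 180, "tz": -24, "wx": 0, "wy": 0, "wz": 0, "gripper": 0.45}]'

```text
time: 10.75
position: [0.5193, -0.0834, 0.2981]
tool_rot: [0.22, 3.133, 0.0]
ft_force: [1.3, -0.3, -1.3]
grip_width: 0.472
grip_force: 0.0
```

Call:
jog_arm --increments '[{"tx": -8, "ty": 36, "tz": 0, "wx": 0, "wy": 0, "wz": 0, "gripper": 0.45}, {"tx": -15, "ty": 72, "tz": 0, "wx": 0, "wy": 0, "wz": 0, "gripper": 0.45}, {"tx": -23, "ty": 108, "tz": 0, "wx": 0, "wy": 0, "wz": 0, "gripper": 0.45}, {"tx": -30, "ty": 144, "tz": 0, "wx": 0, "wy": 0, "wz": 0, "gripper": 0.45}, {"tx": -37, "ty": 176, "tz": 0, "wx": 0, "wy": 0, "wz": 0, "gripper": 0.45}]'

```text
time: 11.17
position: [0.5806, 0.087, 0.2975]
tool_rot: [0.217, 3.134, -0.0]
ft_force: [-0.1, 0.0, 0.0]
grip_width: 0.448
grip_force: 0.0
```

Call:
jog_arm --increments '[{"tx": -7, "ty": 35, "tz": 0, "wx": 0, "wy": 0, "wz": 0.059, "gripper": 0.45}, {"tx": -15, "ty": 60, "tz": 0, "wx": 0, "wy": 0, "wz": 0.059, "gripper": 0.45}, {"tx": -15, "ty": 70, "tz": 0, "wx": 0, "wy": 0, "wz": 0.059, "gripper": 0.45}, {"tx": -15, "ty": 70, "tz": 0, "wx": 0, "wy": 0, "wz": 0.059, "gripper": 0.45}, {"tx": -15, "ty": 70, "tz": 0, "wx": 0, "wy": 0, "wz": 0.059, "gripper": 0.45}]'

```text
time: 11.58
position: [0.6044, 0.1516, 0.2973]
tool_rot: [-0.31, -3.126, 0.003]
ft_force: [0.3, -0.1, 0.2]
grip_width: 0.446
grip_force: 0.0
```

Call:
jog_arm --increments '[{"tx": 0, "ty": 0, "tz": 0, "wx": 0, "wy": 0, "wz": 0, "gripper": 0.45}, {"tx": 0, "ty": 0, "tz": 0, "wx": 0, "wy": 0, "wz": 0, "gripper": 0.45}, {"tx": 0, "ty": 0, "tz": 0, "wx": 0, "wy": 0, "wz": 0, "gripper": 0.45}, {"tx": 0, "ty": 0, "tz": 0, "wx": 0, "wy": 0, "wz": 0, "gripper": 0.45}, {"tx": 0, "ty": 0, "tz": 0, "wx": 0, "wy": 0, "wz": 0, "gripper": 0.45}]'

```text
time: 12.0
position: [0.6041, 0.1532, 0.2979]
tool_rot: [0.308, 3.126, 0.001]
ft_force: [-0.0, 0.1, -0.2]
grip_width: 0.451
grip_force: 0.0
```

```bash
python3 - <<'E'
from h import *
x,y,a=json.load(open('head.json'));c,s=np.cos(a),np.sin(a)
go([x-s*.125,y+c*.125,.155],[-s,c]); print(ctrl.get_state()['position'])
E
```

```text
shift [  3.4   8.1 142.9] turn [ 0.001  0.    -0.012] t 12.0 q [-0.76  0.26  0.58  1.42 -0.14  1.5   1.19] F [-0.   0.1 -0.2]
[0.60413801 0.15316021 0.29792791]
```

Call:
jog_arm --increments '[{"tx": 3, "ty": 8, "tz": 20, "wx": 0, "wy": 0, "wz": -0.012, "gripper": 0.45}, {"tx": 3, "ty": 8, "tz": 55, "wx": 0, "wy": 0, "wz": -0.012, "gripper": 0.45}, {"tx": 3, "ty": 8, "tz": 90, "wx": 0, "wy": 0, "wz": -0.012, "gripper": 0.45}, {"tx": 3, "ty": 8, "tz": 120, "wx": 0, "wy": 0, "wz": -0.012, "gripper": 0.45}, {"tx": 3, "ty": 8, "tz": 143, "wx": 0, "wy": 0, "wz": -0.012, "gripper": 0.45}]'

```text
time: 12.42
position: [0.6015, 0.162, 0.1519]
tool_rot: [-0.288, -3.126, 0.001]
ft_force: [0.7, 0.6, 0.4]
grip_width: 0.454
grip_force: 0.0
```

Call:
jog_arm --increments '[{"tx": 0, "ty": 0, "tz": 0, "wx": 0, "wy": 0, "wz": 0, "gripper": 0.45}, {"tx": 0, "ty": 0, "tz": 0, "wx": 0, "wy": 0, "wz": 0, "gripper": 0.05}, {"tx": 0, "ty": 0, "tz": 0, "wx": 0, "wy": 0, "wz": 0, "gripper": 0.05}, {"tx": 0, "ty": 0, "tz": 0, "wx": 0, "wy": 0, "wz": 0, "gripper": 0.05}, {"tx": 0, "ty": 0, "tz": 0, "wx": 0, "wy": 0, "wz": 0, "gripper": 0.05}]' --grip_force 30

```text
time: 12.83
position: [0.6041, 0.1626, 0.1568]
tool_rot: [0.288, 3.125, 0.003]
ft_force: [0.9, 0.6, 0.3]
grip_width: 0.229
grip_force: 0.0
```

```bash
python3 - <<'E'
from h import *
x,y,a=json.load(open('head.json'));c,s=np.cos(a),np.sin(a)
st=ctrl.get_state();print(st['grip_width'],st['grip_force'])
go([x-s*.125,y+c*.125,.155],[-s,c])
E
```

```text
0.22881776497581974 0.0
shift [ 1.4 -1.   1.8] turn [0.002 0.003 0.001] t 12.83 q [-0.75  0.33  0.55  1.62 -0.18  1.23  1.22] F [0.9 0.6 0.3]
```

Still closing; I finish the pinch and then turn.

Call:
jog_arm --increments '[{"tx": 0, "ty": 0, "tz": 0, "wx": 0, "wy": 0, "wz": 0, "gripper": 0.05}, {"tx": 0, "ty": 0, "tz": 0, "wx": 0, "wy": 0, "wz": 0, "gripper": 0.05}, {"tx": 0, "ty": 0, "tz": 0, "wx": 0, "wy": 0, "wz": 0, "gripper": 0.05}, {"tx": 0, "ty": 0, "tz": 0, "wx": 0, "wy": 0, "wz": 0, "gripper": 0.05}, {"tx": 0, "ty": 0, "tz": 0, "wx": 0, "wy": 0, "wz": 0, "gripper": 0.05}]'

```text
time: 13.25
position: [0.6037, 0.1604, 0.1564]
tool_rot: [0.291, 3.126, -0.001]
ft_force: [-1.8, -4.6, 6.1]
grip_width: 0.152
grip_force: 30.0
```

Call:
jog_arm --increments '[{"tx": -3.5, "ty": 0, "tz": 0.1, "wx": 0, "wy": 0.06, "wz": 0, "gripper": 0.05}, {"tx": -7, "ty": 0, "tz": 0.5, "wx": 0, "wy": 0.12, "wz": 0, "gripper": 0.05}, {"tx": -10.5, "ty": 0, "tz": 1, "wx": 0, "wy": 0.19, "wz": 0, "gripper": 0.05}, {"tx": -14, "ty": 0, "tz": 1.8, "wx": 0, "wy": 0.25, "wz": 0, "gripper": 0.05}, {"tx": -17, "ty": 0, "tz": 2.6, "wx": 0, "wy": 0.31, "wz": 0, "gripper": 0.05}]'

```text
time: 13.67
position: [0.6203, 0.1571, 0.1537]
tool_rot: [-0.262, -2.819, -0.039]
ft_force: [-0.7, -4.6, 4.7]
grip_width: 0.154
grip_force: 30.0
```

Call:
jog_arm --increments '[{"tx": 0, "ty": 0, "tz": 0, "wx": 0, "wy": 0, "wz": 0, "gripper": 0.05}, {"tx": 0, "ty": 0, "tz": 0, "wx": 0, "wy": 0, "wz": 0, "gripper": 0.05}, {"tx": 0, "ty": 0, "tz": 0, "wx": 0, "wy": 0, "wz": 0, "gripper": 0.05}, {"tx": 0, "ty": 0, "tz": 0, "wx": 0, "wy": 0, "wz": 0, "gripper": 0.05}, {"tx": 0, "ty": 0, "tz": 0, "wx": 0, "wy": 0, "wz": 0, "gripper": 0.05}]'

```text
time: 14.08
position: [0.6209, 0.157, 0.153]
tool_rot: [-0.263, -2.825, -0.038]
ft_force: [2.5, -5.1, 3.5]
grip_width: 0.149
grip_force: 30.0
```

```bash
python3 spoke.py
```

```text
scene spoke angle mod 90 = 1.5 strength 0.59
000000100012110489998621000000000014100000000000000000000000000000000000
```

Call:
jog_arm --increments '[{"tx": 0, "ty": 0, "tz": 0, "wx": 0, "wy": 0, "wz": 0, "gripper": 0.5}, {"tx": 0, "ty": 0, "tz": 0, "wx": 0, "wy": 0, "wz": 0, "gripper": 0.5}, {"tx": 0, "ty": 0, "tz": 0, "wx": 0, "wy": 0, "wz": 0, "gripper": 0.5}, {"tx": 0, "ty": 0, "tz": -15, "wx": 0, "wy": 0, "wz": 0, "gripper": 0.5}, {"tx": 0, "ty": 0, "tz": -45, "wx": 0, "wy": 0, "wz": 0, "gripper": 0.5}]'

```text
time: 14.55
position: [0.6299, 0.1588, 0.1916]
tool_rot: [-0.256, -2.813, -0.04]
ft_force: [1.2, 0.2, 0.1]
grip_width: 0.434
grip_force: 0.0
```

Call:
jog_arm --increments '[{"tx": 0, "ty": 0, "tz": -30, "wx": 0, "wy": -0.1, "wz": 0, "gripper": 0}, {"tx": 0, "ty": 0, "tz": -60, "wx": 0, "wy": -0.2, "wz": 0, "gripper": 0}, {"tx": 0, "ty": 0, "tz": -85, "wx": 0, "wy": -0.31, "wz": 0, "gripper": 0}, {"tx": 0, "ty": 0, "tz": -85, "wx": 0, "wy": -0.31, "wz": 0, "gripper": 0}, {"tx": 0, "ty": 0, "tz": -85, "wx": 0, "wy": -0.31, "wz": 0, "gripper": 0}]'

```text
time: 14.97
position: [0.6579, 0.1543, 0.2787]
tool_rot: [0.283, 3.126, 0.007]
ft_force: [-0.2, 0.1, -0.4]
grip_width: 0.207
grip_force: 0.0
```

Call:
jog_arm --increments '[{"tx": 0, "ty": 0, "tz": 0, "wx": 0, "wy": 0, "wz": 0, "gripper": 0}, {"tx": 0, "ty": 0, "tz": 0, "wx": 0, "wy": 0, "wz": 0, "gripper": 0}, {"tx": 0, "ty": 0, "tz": 0, "wx": 0, "wy": 0, "wz": 0, "gripper": 0}, {"tx": 0, "ty": 0, "tz": 0, "wx": 0, "wy": 0, "wz": 0, "gripper": 0}, {"tx": 0, "ty": 0, "tz": 0, "wx": 0, "wy": 0, "wz": 0, "gripper": 0}]'

```text
time: 15.38
position: [0.6585, 0.1516, 0.2745]
tool_rot: [-0.289, -3.126, 0.002]
ft_force: [-0.1, 0.7, -0.2]
grip_width: 0.007
grip_force: 0.0
```

```bash
python3 spoke.py; python3 - <<'E'
from h import *
x,y,a=json.load(open('head.json'));c,s=np.cos(a),np.sin(a)
go([x,y,.246],[-s,c]); print(ctrl.get_state()['position'])
E
```

```text
scene spoke angle mod 90 = 2.5 strength 0.43
976888875442121489998621000000000148851000001332247999998410000000000489
shift [  57.  -125.2   29. ] turn [-0.001 -0.001  0.001] t 15.43 q [-0.68  0.4   0.58  1.31 -0.21  1.49  1.27] F [-0.2  0.9 -0.3]
[0.65852502 0.15162367 0.2748145 ]
```

Call:
jog_arm --increments '[{"tx": 14, "ty": -30, "tz": 0, "wx": 0, "wy": 0, "wz": 0, "gripper": 0}, {"tx": 28, "ty": -65, "tz": 0, "wx": 0, "wy": 0, "wz": 0, "gripper": 0}, {"tx": 45, "ty": -100, "tz": 5, "wx": 0, "wy": 0, "wz": 0, "gripper": 0}, {"tx": 57, "ty": -125, "tz": 15, "wx": 0, "wy": 0, "wz": 0, "gripper": 0}, {"tx": 57, "ty": -125, "tz": 28, "wx": 0, "wy": 0, "wz": 0, "gripper": 0}]'

```text
time: 15.85
position: [0.5779, 0.0319, 0.2492]
tool_rot: [0.303, 3.126, -0.001]
ft_force: [1.8, -0.3, 0.7]
grip_width: 0.003
grip_force: 0.0
```

Call:
jog_arm --increments '[{"tx": 0, "ty": 0, "tz": 0, "wx": 0, "wy": 0, "wz": 0, "gripper": 0}, {"tx": 0, "ty": 0, "tz": 2, "wx": 0, "wy": 0, "wz": 0, "gripper": 0}, {"tx": 0, "ty": 0, "tz": 5, "wx": 0, "wy": 0, "wz": 0, "gripper": 0}, {"tx": 0, "ty": 0, "tz": 8, "wx": 0, "wy": 0, "wz": 0, "gripper": 0}, {"tx": 0, "ty": 0, "tz": 11, "wx": 0, "wy": 0, "wz": 0, "gripper": 0}]'

```text
time: 16.27
position: [0.5802, 0.0406, 0.2366]
tool_rot: [0.285, 3.128, -0.001]
ft_force: [-0.7, 0.3, -0.2]
grip_width: 0.004
grip_force: 0.0
```

Call:
jog_arm --increments '[{"tx": 0, "ty": 0, "tz": 1.5, "wx": 0, "wy": 0, "wz": 0, "gripper": 0}, {"tx": 0, "ty": 0, "tz": 3, "wx": 0, "wy": 0, "wz": 0, "gripper": 0}, {"tx": 0, "ty": 0, "tz": 4.5, "wx": 0, "wy": 0, "wz": 0, "gripper": 0}, {"tx": 0, "ty": 0, "tz": 6, "wx": 0, "wy": 0, "wz": 0, "gripper": 0}, {"tx": 0, "ty": 0, "tz": 7, "wx": 0, "wy": 0, "wz": 0, "gripper": 0}]'

```text
time: 16.68
position: [0.5801, 0.0401, 0.2301]
tool_rot: [0.287, 3.127, 0.001]
ft_force: [1.1, 2.1, 2.5]
grip_width: 0.004
grip_force: 1.6
```

Call:
jog_arm --increments '[{"tx": 0, "ty": 0, "tz": 1.5, "wx": 0, "wy": 0, "wz": 0, "gripper": 0}, {"tx": 0, "ty": 0, "tz": 3, "wx": 0, "wy": 0, "wz": 0, "gripper": 0}, {"tx": 0, "ty": 0, "tz": 4.5, "wx": 0, "wy": 0, "wz": 0, "gripper": 0}, {"tx": 0, "ty": 0, "tz": 6, "wx": 0, "wy": 0, "wz": 0, "gripper": 0}, {"tx": 0, "ty": 0, "tz": 7, "wx": 0, "wy": 0, "wz": 0, "gripper": 0}]'

```text
time: 17.1
position: [0.5797, 0.0394, 0.2226]
tool_rot: [0.288, 3.128, 0.0]
ft_force: [1.2, 2.0, 3.2]
grip_width: 0.004
grip_force: 1.6
```

Call:
jog_arm --increments '[{"tx": 0, "ty": 0, "tz": 1, "wx": 0, "wy": 0, "wz": 0, "gripper": 0}, {"tx": 0, "ty": 0, "tz": 2, "wx": 0, "wy": 0, "wz": 0, "gripper": 0}, {"tx": 0, "ty": 0, "tz": 3, "wx": 0, "wy": 0, "wz": 0, "gripper": 0}, {"tx": 0, "ty": 0, "tz": 4, "wx": 0, "wy": 0, "wz": 0, "gripper": 0}, {"tx": 0, "ty": 0, "tz": 5, "wx": 0, "wy": 0, "wz": 0, "gripper": 0}]'

```text
time: 17.52
position: [0.5799, 0.0394, 0.2203]
tool_rot: [0.288, 3.127, 0.002]
ft_force: [-5.0, 2.1, 20.2]
grip_width: 0.005
grip_force: 10.0
```

The press stopped hard (20 N) at z = 0.2203, which is about 16 mm of drop, so the plunger is home. Now I retreat and check.

Call:
jog_arm --increments '[{"tx": 0, "ty": 0, "tz": 0, "wx": 0, "wy": 0, "wz": 0, "gripper": 0}, {"tx": 0, "ty": 0, "tz": -10, "wx": 0, "wy": 0, "wz": 0, "gripper": 0}, {"tx": 0, "ty": 0, "tz": -40, "wx": 0, "wy": 0, "wz": 0, "gripper": 0}, {"tx": 0, "ty": 0, "tz": -80, "wx": 0, "wy": 0, "wz": 0, "gripper": 0}, {"tx": 25, "ty": 0, "tz": -110, "wx": 0, "wy": 0, "wz": 0, "gripper": 0}]'

```text
time: 17.93
position: [0.5564, 0.0421, 0.3283]
tool_rot: [-0.293, -3.128, 0.007]
ft_force: [-1.1, 0.5, 0.8]
grip_width: 0.005
grip_force: 0.0
```

Call:
jog_arm --increments '[{"tx": 30, "ty": 0, "tz": 0, "wx": 0, "wy": 0, "wz": 0, "gripper": 0}, {"tx": 60, "ty": 0, "tz": 0, "wx": 0, "wy": 0, "wz": 0, "gripper": 0}, {"tx": 80, "ty": 0, "tz": 0, "wx": 0, "wy": 0, "wz": 0, "gripper": 0}, {"tx": 80, "ty": 0, "tz": 0, "wx": 0, "wy": 0, "wz": 0, "gripper": 0}, {"tx": 80, "ty": 0, "tz": 0, "wx": 0, "wy": 0, "wz": 0, "gripper": 0}]'

```text
time: 18.35
position: [0.4755, 0.0581, 0.3276]
tool_rot: [-0.287, -3.128, 0.0]
ft_force: [0.1, 0.2, 0.2]
grip_width: 0.003
grip_force: 0.0
```

```bash
python3 spoke.py; python3 - <<'E'
from h import *
S=cam('scene');T=cam('top');cv2.imwrite('pics/end.png',S['color']); x,y,a=json.load(open('head.json'))
l,t,r,b=328,212,358,252;g=(S['color'].max(2)[t:b,l:r]<60).astype(np.uint8)
k,_,s,c=cv2.connectedComponentsWithStats(g);print([(s[i].tolist(),c[i]+[l,t]) for i in range(1,k) if s[i][4]>20])
print(proj(S,(x,y,.236)),proj(S,(x,y,.220)))
for n in ['bottle','can','chisel','carton']: print(n,[np.round(d['bbox']).astype(int).tolist() for d in vision.spot_in('scene',n)][:1])
print(ctrl.get_state()['ft_force'])
E
```

```text
scene spoke angle mod 90 = 2.6 strength 0.43
987778875442111589998621000000000038851000000332247999998410000000001489
[([7, 10, 16, 17, 222], array([342.73873874, 229.87837838])), ([3, 34, 12, 6, 45], array([335.48888889, 249.26666667]))]
[344.22906737 222.92792639] [343.96810308 227.17307032]
bottle [[334, 171, 356, 226]]
can [[252, 230, 282, 276]]
chisel [[285, 222, 331, 256]]
carton [[355, 153, 424, 218]]
[-0.8031887   0.4325474   0.60781463]
```

View pics/end.png

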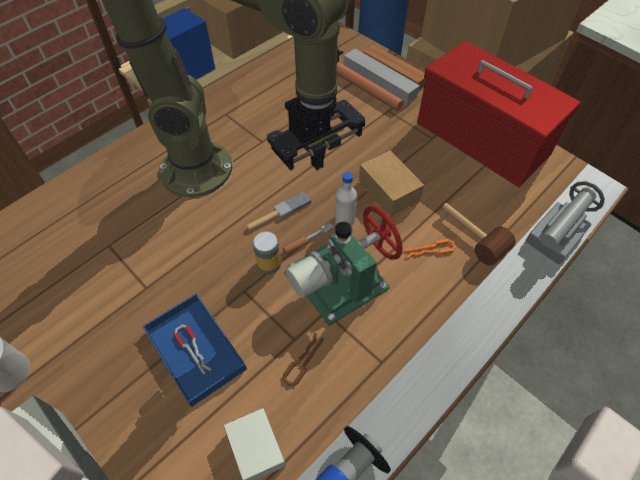

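The final picture shows the clip in the tray at (190,348), the bottle, can, chisel and carton unmoved, and the robot clear. The knob (343,230) is 4.2 px lower than at the start, which matches the 16 mm drop. Handing in.

```bash
python3 -c "
from bench import ctrl
print(ctrl.close_job())"
```

```text
the job is handed in; nothing more can be done
None
```

The job is handed in, with no verdict returned: the clip lies in the blue tray, the plunger is home in a notch (about 16 mm down), and the bottle, can, chisel and carton are where they were.

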